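# Load the slim flanged bush under the keeper plate of the reaming jig

## Task

Load the slim flanged bush into the reaming jig: keep it upright with its flange at the bottom, slide it sideways into the open slot so that the flange goes underneath the slotted plate, push it fully home to the closed end of the slot, and leave it standing there on the jig's base. The plain sleeve without a flange and the thick flanged bush, whose barrel is too wide for the slot, must be left standing where they are.

Things in the scene. Friction and masses are not known exactly. Their poses are not given: they have to be found in the camera images.
- slim_bush_center (a point): Slim flanged bush, steel, loose, upright on the bench, about 0.4 kg: round barrel 34 mm in diameter, 130 mm tall over all, round flange 76 mm in diameter and 10 mm thick at its foot. Point: on the axis half-way up, 65 mm above its underside; z up, yaw arbitrary. Grip the upper half of the barrel from above, so that the fingers stay above the jig's plate.
- jig_seat (a point): Fixed jig: slotted aluminium plate over a dark 180x150x10 mm base, slot open to the robot. Point: base top, where the bush's foot centre stands fully home, barrel touching the slot's end. x inwards along the slot, z up. Plate underside 25 mm, top 31, screw heads 34 above. Slot 56 mm wide, mouth 92; 104 between rails below. Plate from x=-60 mm, base from -120: lower the bush at -110, slide in low.
- plain_sleeve_center (a point): Plain sleeve, plain steel, loose, standing upright on the bench: a straight round barrel 34 mm in diameter and 130 mm tall with no flange, not to be moved. This point is its centre, on the axis half-way up, 65 mm above the bench; z points up.
- thick_bush_center (a point): Thick flanged bush, plain steel, loose, standing upright on the bench: a barrel 62 mm in diameter and 110 mm tall with a flange 84 mm in diameter and 10 mm thick at its foot, not to be moved. This point is its centre, on the axis half-way up, 55 mm above the bench; z points up.
Mind the look-alikes: they are no part of the job. What is shaped like the part that bears slim_bush_center but black or blue is not meant.

How it is judged (in metres and radians):
At the end, for the whole second after the job is handed in: The slim flanged bush stands upright (0.1 rad) and at rest on the jig's base, flange under the plate, its axis within 15 mm of fully home along and across the slot, its centre 65 mm (within 8 mm) above the base; plain sleeve and thick bush within 30 mm of their starts (x of slim_bush_center in the frame of jig_seat between -0.015 and 0.015 m and y of slim_bush_center in the frame of jig_seat between -0.015 and 0.015 m and z of slim_bush_center in the frame of jig_seat between 0.057 and 0.073 m and angle between slim_bush_center's own z axis and vertical below 0.1 rad and linear speed of slim_bush below 0.02 m/s and distance of each of plain_sleeve_center, thick_bush_center from where it was at the start of the episode below 0.03 m); the robot touches nothing.
It fails at once if the plain sleeve was knocked over or moved by more than 30 mm (distance of plain_sleeve_center from where it was at the start of the episode above 0.03 m).
It fails at once if the thick bush was knocked over or moved by more than 30 mm (distance of thick_bush_center from where it was at the start of the episode above 0.03 m).
It also fails if it takes over 43 s, if anything falls off the work surface, if the arm or the gripper's body presses on something with over 40 N, if the wrist force passes 120 N, or if a joint passes its speed limit or range.

## Robot

A 6-joint arm with a two-finger parallel gripper is mounted at the origin on a cart in front of the work surface, level with it; the furniture and walls round the work are solid. World frame = base frame: x ahead of the robot, y to its left, z up, the work surface at z = 0. Lengths are in mm, angles in rad, forces in N, time in s.
With the tool pointing down it reaches from about 350 to 875 mm from the base axis. Payload 15.5 kg.
Tool frame: the origin (TCP) lies at the very end of the fingers, on their centre line; the grasp point (between the pads) lies 19 mm behind it; z points along the fingers, y is the direction in which the jaws open and shut (so a half turn about z gives the same grasp; the last joint's range is limited). The gripper opens to 85 mm and grips with 20 to 120 N. Pads are 22 mm wide; open, the fingers measure 114 mm over their backs; the gripper's body (76 mm by 85 mm) begins 54 mm behind the grasp point. The pads swing forward as they close: fully open they stand 13 mm farther back than shut.
Start: joints at [-1.3, 0.494, 1.345, -0, 1.302, -0.096], TCP at [224.145, -583.426, 231.277] pointing down, gripper open.
Joint ranges: [-2.91, 2.91], [-0.82, 2.16], [0.22, 2.67], [-1.22, 4.37], [0.12, 2.79], [-3.08, 3.08]. Speed limits (rad/s): [1.89, 1.89, 2.57, 3.01, 3.01, 3.01].

## Interface

Orientations are given as [roll, pitch, yaw] about the fixed x, y, z axes, in that order (R = Rz(yaw) Ry(pitch) Rx(roll)).
In Python, from bench import telemetry, get_image, get_calibration, order gives the robot as it stands.
- The arm moves only by the shell command python3 -m pendant 'ROWS' [FORCE]. ROWS is JSON, a list of rows, each an object with "dp": the shift along the tool's x, y, z in cm, a list of three; "dr": the turn, a rotation vector about the tool's x, y, z in degrees, a list of three; "claw": the closure in counts, from 0 (fully open) to 255 (shut). A call has 1 to 10 rows; each row is the pose to reach, as a shift and turn from the pose measured when the call began, along the tool's axes at that moment; what a row does not reach only later rows make up. A row lasts 1/12 s, in which the tool goes at most 41.7 mm and 7.16 degrees, less where a joint would pass 70% of its speed; a pose out of reach is approached as far as the arm can. A call with a gripper value outside its range is refused whole. The fingers move at their own pace and stop on an object; FORCE is the grip in N (left out, the last holds). Time passes only in rows, so rows that repeat a pose let the fingers close. It gives the time, the measured TCP pose, the force and the opening at its end, in the units of the state.
- telemetry.observe(): the state, without advancing time (a new reading comes with each control period).
- get_image(name): name is "scene" or "side" or "wrist"; returns the picture (420x560x3 uint8, blue, green, red); there is no depth.
- get_calibration(name): a dict with "vertical_fov" (degrees; the focal length in pixels is half the picture's height over the tangent of half this angle, whatever the lens; pixels are square), "cx", "cy" (the principal point, pixels), "xyz" and "attitude" of the camera in the world; the wrist camera has in their place "mount" (4x4, takes a point from camera to tool coordinates, whose origin is the TCP and whose axes are the flange's). Camera axes: x right, y down, z forward; pixel columns grow to the right and rows downward; lengths in mm; the calibration is good to about 2 mm. A picture is of the moment at which its call begins: read the wrist's pose just before it. get_calibration takes no time and is no camera call.
- order.finish_job(): hands the job in, once; it reports no verdict.
The state is a dict: "time_s": time; "q": joint angles; "dq": joint speeds; "effort": joint torques, N m; "eef_pos": TCP position; "tcp_rot": TCP orientation; "contact_force": force on the tool from outside, world axes, zero at the start; "torque": the same for the moment, N m; "grip_width": opening from 0.0 (shut) to 1.0 (fully open).
Only numpy, scipy, OpenCV 4.12 (cv2) and the standard library are available. Lean on these libraries where they do the work, as an engineer would, in place of code of your own. Each camera call takes 0.05 s, during which the arm holds its last target.

## Working session

There is one attempt and no reset: what is moved stays moved. The work goes in short steps, Python scripts to look and compute and a shell command to move; the robot and the scene stay as the last step left them, time stands still between calls to the robot, and variables do not carry over. Pictures are saved under pics/ and viewed, and the job is handed in when it is done.

```bash
ls; mkdir -p pics; python3 - <<'E'
from bench import telemetry, get_image, get_calibration
import cv2
s=telemetry.observe();print({k:s[k] for k in('time_s','eef_pos','tcp_rot','grip_width','contact_force')})
for n in("scene","side","wrist"):
    cv2.imwrite(f"pics/{n}0.png",get_image(n));print(n,get_calibration(n))
E
```

```text
pics
{'time_s': 0.0, 'eef_pos': array([ 224.03847325, -583.06250084,  230.68837723]), 'tcp_rot': array([-3.14034556e+00, -1.15116437e-04,  3.66773130e-01]), 'grip_width': 1.0006083777057617, 'contact_force': array([ 0.51525412, -0.47531354, -0.24077528])}
scene {'vertical_fov': 57.51313221778828, 'cx': 278.7142383222265, 'cy': 214.97915501670323, 'xyz': array([116.06995978, 731.44093301, 573.54589589]), 'attitude': array([-2.22143061,  0.01066643, -2.47781692])}
side {'vertical_fov': 51.02232462371475, 'cx': 279.110226338739, 'cy': 214.7701654854476, 'xyz': array([177.78960765, 905.69494967, 373.52233434]), 'attitude': array([-1.91030816, -0.00874721, -2.6806142 ])}
wrist {'vertical_fov': 65.79557596163117, 'cx': 280.87586798250413, 'cy': 206.66513425778987, 'mount': array([[-9.82387434e-04, -9.55805953e-01, -2.93996625e-01,
         7.49148989e+01],
       [ 9.99998891e-01, -1.26802423e-03,  7.80957150e-04,
         5.75274292e-01],
       [-1.11923834e-03, -2.93995532e-01,  9.55806139e-01,
        -1.43729852e+02],
       [ 0.00000000e+00,  0.00000000e+00,  0.00000000e+00,
         1.00000000e+00]])}
```

View pics/scene0.png

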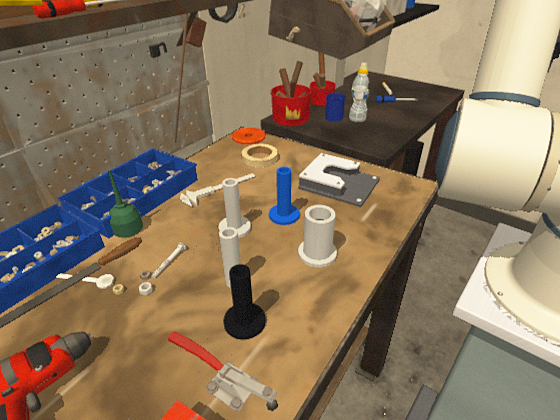

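View pics/side0.png

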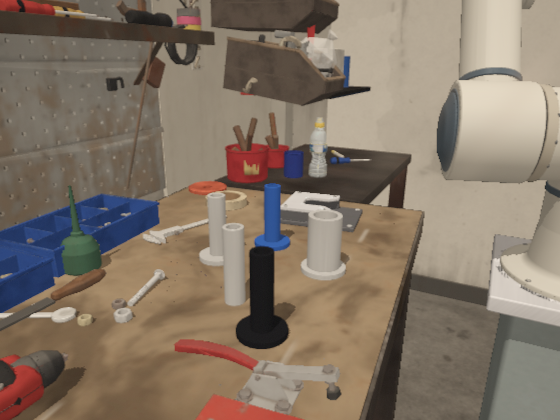

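View pics/wrist0.png

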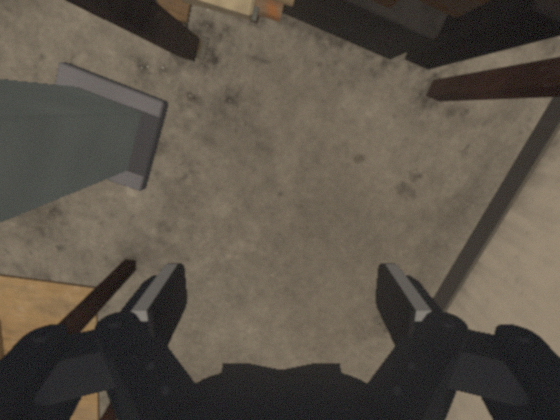

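```bash
python3 - <<'E'
import cv2
a=cv2.imread("pics/scene0.png")[160:300,190:390];cv2.imwrite("pics/c_scene.png",cv2.resize(a,None,fx=4,fy=4,interpolation=3))
a=cv2.imread("pics/side0.png")[170:320,180:380];cv2.imwrite("pics/c_side.png",cv2.resize(a,None,fx=4,fy=4,interpolation=3))
a=cv2.imread("pics/scene0.png")[140:215,280:400];cv2.imwrite("pics/c_jig.png",cv2.resize(a,None,fx=6.5,fy=6.5,interpolation=3))
E
```

```text
(no output)
```

View pics/c_scene.png

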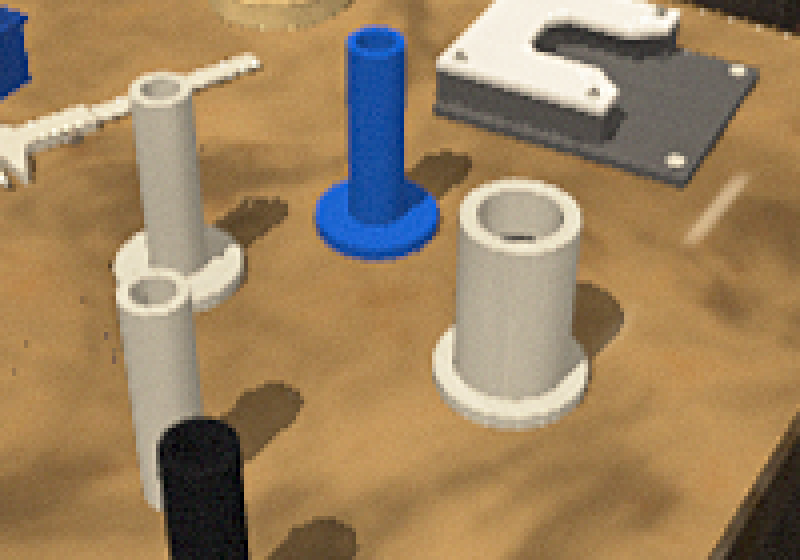

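View pics/c_side.png

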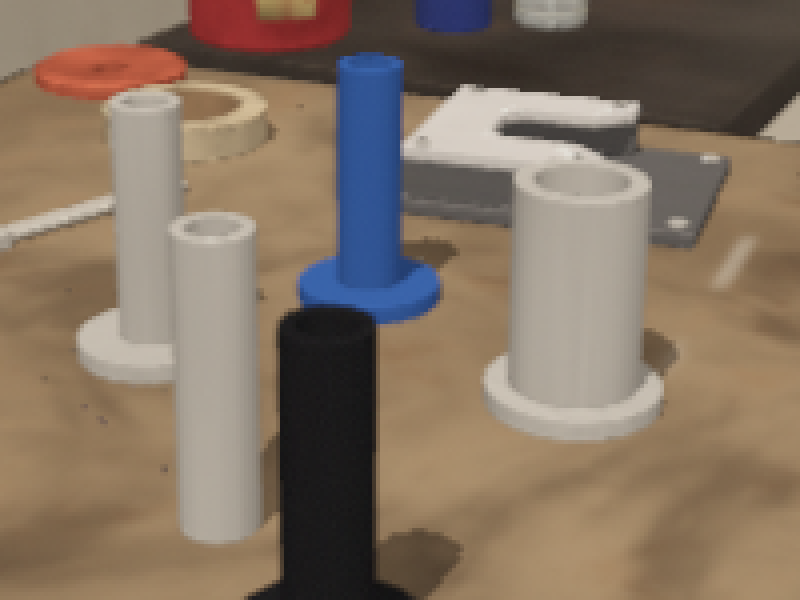

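View pics/c_jig.png

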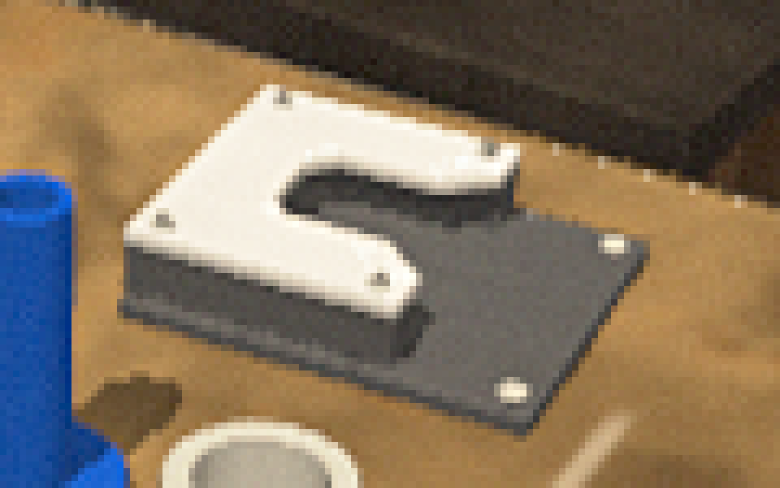

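```bash
cat > h.py <<'E'
import numpy as np,cv2
from scipy.spatial.transform import Rotation as Ro
from scipy.optimize import least_squares
from bench import telemetry,get_image,get_calibration
def cam(n,state=None):
    c=get_calibration(n);f=210/np.tan(np.radians(c['vertical_fov'])/2)
    K=np.array([[f,0,c['cx']],[0,f,c['cy']],[0,0,1]])
    if n=='wrist':
        T=np.eye(4);T[:3,:3]=Ro.from_euler('xyz',state['tcp_rot']).as_matrix();T[:3,3]=state['eef_pos']
        T=T@c['mount'];return K,T[:3,:3],T[:3,3]
    return K,Ro.from_euler('xyz',c['attitude']).as_matrix(),np.array(c['xyz'])
def proj(C,P):
    K,R,t=C;p=(np.atleast_2d(P)-t)@R@K.T;return p[:,:2]/p[:,2:]
def onz(C,uv,z):
    K,R,t=C;d=R@np.linalg.solve(K,[*uv,1]);return t+d*(z-t[2])/d[2]
E
python3 - <<'E'
from h import *
np.set_printoptions(precision=1,suppress=True)
S,D=cam('scene'),cam('side')
for n,a,b,z in [('slim',(230.5,182.2),(216.5,195.3),130),('plain',(228.8,232.8),(233,226.8),130),('thick',(320,214.5),(325.8,215.5),110),('blue',(284,170.5),(272.5,186.3),130),('black',(240,268.8),(262,250.5),130)]:
    f=lambda p:np.r_[proj(S,p)[0]-a,proj(D,p)[0]-b]
    r=least_squares(f,onz(S,a,z)); print(n,onz(S,a,z)[:2],onz(D,b,z)[:2],'tri',r.x,r.fun)
M=np.array([[-120,75,10],[-120,-75,10],[60,75,41],[60,-75,41.]])
s=[(360.5,206),(379.7,177.2),(299.5,176.2),(320.8,153.5)]
d=[(353,230),(362,210),(281,209),(295.5,192)]
def pts(v):
    c,q=np.cos(v[2]),np.sin(v[2]);return M@np.array([[c,-q,0],[q,c,0],[0,0,1]]).T+[v[0],v[1],0]
def f(v): return np.r_[(proj(S,pts(v))-s).ravel(),(proj(D,pts(v))-d).ravel()]
for u in s[:2]:print(onz(S,u,10))
for u in s[2:]:print(onz(S,u,41))
for y in(0,-1,-2):
  r=least_squares(f,[600,-150,y],x_scale=[100,100,1]);print(r.x,r.cost,r.fun)
E
```

```text
slim [633.9 246.3] [636.6 243.5] tri [633.3 247.6 131.3] [-0.2 -0.2  0.2  0.1]
plain [517.9 371.8] [520.6 370.1] tri [518.5 372.3 130.7] [-0.5 -0.3  0.4  0.2]
thick [430.4 203.6] [431.8 200.8] tri [429.8 205.2 111.5] [-0.2 -0.1  0.2  0.1]
blue [571.5 137.5] [571.8 137.8] tri [572.  137.1 129.7] [-0.1 -0.1  0.1  0. ]
black [440.1 426.5] [438.6 427.7] tri [439.9 426.1 129.3] [ 0.3  0.2 -0.3 -0.2]
[437.   -0.9  10. ]
[ 460.3 -154.4   10. ]
[612.2  17.   41. ]
[ 635.9 -122.4   41. ]
[566.3 -60.9   0.2] 6.682898801924136 [ 1.1 -0.7  0.2  0.2 -1.8  0.6  0.3 -0.6  1.2 -0.2  0.9 -0.3 -2.2 -0.4
  0.3 -0.4]
[566.3 -60.9   0.2] 6.682898801924305 [ 1.1 -0.7  0.2  0.2 -1.8  0.6  0.3 -0.6  1.2 -0.2  0.9 -0.3 -2.2 -0.4
  0.3 -0.4]
[566.3 -60.9   0.2] 6.6828988019242 [ 1.1 -0.7  0.2  0.2 -1.8  0.6  0.3 -0.6  1.2 -0.2  0.9 -0.3 -2.2 -0.4
  0.3 -0.4]
```

```bash
python3 - <<'E'
from h import *
np.set_printoptions(precision=0,suppress=True)
S,D=cam('scene'),cam('side')
for n,a,b in [('cap',(363,65),(320,121)),('bottle foot',(358,120),(317,176)),('table corner',(462,91),(413,157)),('tray box low left corner',(268,37),(225,85)),('box low right',(370,58),(325,126)),('bucket top',(290,88),(247,150)),('shelf corner',(438,8),(370,89))]:
    f=lambda p:np.r_[proj(S,p)[0]-a,proj(D,p)[0]-b]
    r=least_squares(f,[600,-300,100]); print(n,'tri',r.x,r.fun)
E
```

```text
cap tri [ 739. -542.  175.] [ 1.  0. -1. -0.]
bottle foot tri [ 734. -532.  -21.] [-1. -0.  1.  0.]
table corner tri [  506. -1077.   -24.] [ 2.  1. -2. -1.]
tray box low left corner tri [ 922. -238.  299.] [-1. -0.  1.  0.]
box low right tri [ 819. -782.  128.] [ 3.  2. -3. -2.]
bucket top tri [ 979. -444.   69.] [ 2.  1. -2. -1.]
shelf corner tri [  810. -1433.   232.] [ 0.  0. -0. -0.]
```

```bash
python3 -m pendant '[{"dp":[44,-37.5,-7],"dr":[0,0,12.4],"claw":0},{"dp":[44,-37.5,-7],"dr":[0,0,12.4],"claw":0},{"dp":[44,-37.5,-7],"dr":[0,0,12.4],"claw":0},{"dp":[44,-37.5,-7],"dr":[0,0,12.4],"claw":0},{"dp":[44,-37.5,-7],"dr":[0,0,12.4],"claw":0},{"dp":[44,-37.5,-7],"dr":[0,0,12.4],"claw":0},{"dp":[44,-37.5,-7],"dr":[0,0,12.4],"claw":0},{"dp":[44,-37.5,-7],"dr":[0,0,12.4],"claw":0},{"dp":[44,-37.5,-7],"dr":[0,0,12.4],"claw":0},{"dp":[44,-37.5,-7],"dr":[0,0,12.4],"claw":0}]'
```

```text
time_s: 0.98
eef_pos: [422.1, -218.0, 281.6]
tcp_rot: [-3.141, 0.0, 0.15]
contact_force: [0.8, -0.3, 0.2]
grip_width: 1.003
```

```bash
python3 -m pendant '[{"dp":[8.4,-13.7,-1.8],"dr":[0,0,0],"claw":0},{"dp":[8.4,-13.7,-1.8],"dr":[0,0,0],"claw":0},{"dp":[8.4,-13.7,-1.8],"dr":[0,0,0],"claw":0},{"dp":[8.4,-13.7,-1.8],"dr":[0,0,0],"claw":0},{"dp":[8.4,-13.7,-1.8],"dr":[0,0,0],"claw":0},{"dp":[8.4,-13.7,-1.8],"dr":[0,0,0],"claw":0},{"dp":[8.4,-13.7,-1.8],"dr":[0,0,0],"claw":0}]'
python3 - <<'E'
from h import *
s=telemetry.observe();im=get_image('wrist');print(s['time_s'],s['eef_pos'],s['tcp_rot'],abs(s['dq']).max())
import pickle;pickle.dump(s,open('w1.pkl','wb'));cv2.imwrite('pics/w1.png',im)
E
```

```text
time_s: 1.57
eef_pos: [484.5, -70.1, 299.5]
tcp_rot: [-3.141, 0.001, 0.151]
contact_force: [-0.6, -0.2, 0.5]
grip_width: 0.999
1.5667 [484.45241295 -70.0950136  299.45721297] [-3.14076059e+00  6.68731213e-04  1.50989925e-01] 0.02993690574173786
```

View pics/w1.png

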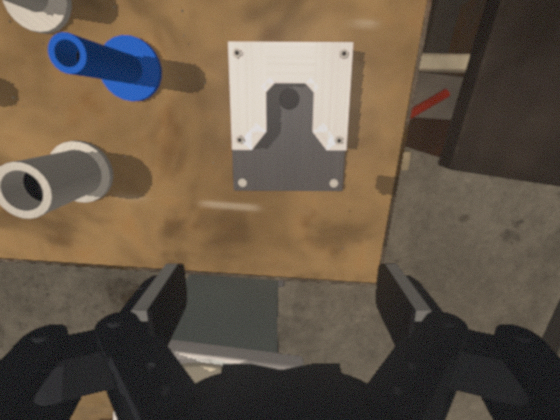

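```bash
python3 - <<'E'
import cv2
a=cv2.imread("pics/w1.png")[35:200,215:370];cv2.imwrite("pics/c_w1.png",cv2.resize(a,None,fx=3.6,fy=3.6,interpolation=3))
E
```

```text
(no output)
```

View pics/c_w1.png

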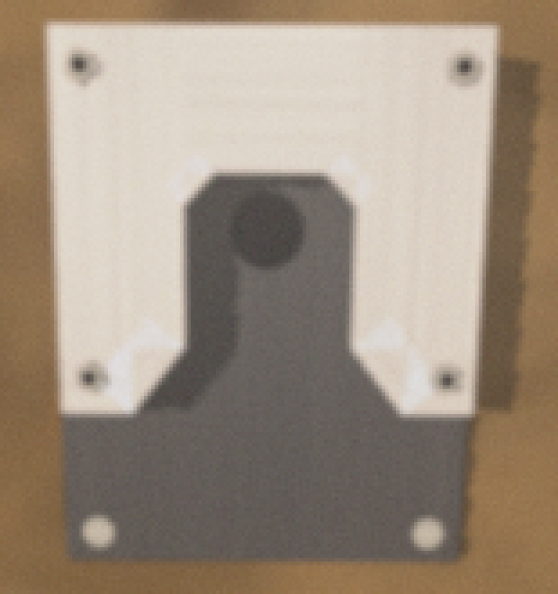

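```bash
python3 - <<'E'
from h import *
import pickle
np.set_printoptions(precision=1,suppress=True)
s=pickle.load(open('w1.pkl','rb'));W=cam('wrist',s)
P=lambda x,y,z:onz(W,(215+x/3.6,35+y/3.6),z)
print(P(267,231,10),'hole')
for n,z,l in [('plate',41,[(46,24),(498,26),(61,412),(475,414)]),('base',10,[(70,558),(463,559)]),('slotend',41,[(215,175),(328,176)]),('sideL',41,[(185,210),(185,350)]),('sideR',41,[(353,210),(353,350)])]:
    print(n,[P(x,y,z) for x,y in l])
M=np.array([[60,75,41],[60,-75,41.],[-60,75,41],[-60,-75,41],[-120,75,10],[-120,-75,10],[17,19,41],[17,-19,41],[5,28,41],[5,-28,41],[-40,28,41],[-40,-28,41]])
m=np.array([(46,24),(498,26),(61,412),(475,414),(70,558),(463,559),(215,175),(328,176),(185,210),(353,210),(185,350),(353,350)])/3.6+[215,35]
def pts(v):
    c,q=np.cos(v[2]),np.sin(v[2]);return M@np.array([[c,-q,0],[q,c,0],[0,0,1]]).T+[v[0],v[1],0]
w=np.ones((12,2));w[8:,1]=0
for i in range(1):
  r=least_squares(lambda v:((proj(W,pts(v))-m)*w).ravel(),[566,-61,.15],x_scale=[100,100,1]);np.set_printoptions(precision=3);print(r.x,r.cost);print(r.fun.reshape(-1,2))
E
```

```text
[569.4 -68.7  10. ] hole
plate [array([618.8,   9.6,  41. ]), array([ 639.3, -129.6,   41. ]), array([500.2,  -7.7,  41. ]), array([ 520.6, -147.6,   41. ])]
base [array([441.1, -12.9,  10. ]), array([ 463.1, -161.3,   10. ])]
slotend [array([583.1, -48.7,  41. ]), array([588.2, -84.8,  41. ])]
sideL [array([571.1, -40.6,  41. ]), array([527. , -46.7,  41. ])]
sideR [array([579.2, -94.6,  41. ]), array([ 535.4, -102.6,   41. ])]
[569.495 -68.95    0.148] 31.607506445735886
[[-4.077  0.359]
 [ 4.153  0.051]
 [-3.34   0.405]
 [ 3.61   0.038]
 [-0.384  0.921]
 [-0.514  0.799]
 [-0.88  -0.539]
 [ 0.485 -0.76 ]
 [-0.183  0.   ]
 [ 0.97   0.   ]
 [ 0.252  0.   ]
 [-0.206  0.   ]]
```

```bash
python3 -m pendant '[{"dp":[16,-28.5,6],"dr":[0,0,0],"claw":0},{"dp":[16,-28.5,6],"dr":[0,0,0],"claw":0},{"dp":[16,-28.5,6],"dr":[0,0,0],"claw":0},{"dp":[16,-28.5,6],"dr":[0,0,0],"claw":0},{"dp":[16,-28.5,6],"dr":[0,0,0],"claw":0},{"dp":[16,-28.5,6],"dr":[0,0,0],"claw":0},{"dp":[16,-28.5,6],"dr":[0,0,0],"claw":0},{"dp":[16,-28.5,6],"dr":[0,0,0],"claw":0},{"dp":[16,-28.5,6],"dr":[0,0,0],"claw":0},{"dp":[16,-28.5,6],"dr":[0,0,0],"claw":0}]'
python3 - <<'E'
from h import *
s=telemetry.observe();im=get_image('wrist');print(s['time_s'],s['eef_pos'],s['tcp_rot'],abs(s['dq']).max())
import pickle;pickle.dump(s,open('w2.pkl','wb'));cv2.imwrite('pics/w2.png',im)
E
```

```text
time_s: 2.45
eef_pos: [600.3, 235.1, 238.3]
tcp_rot: [-3.141, 0.002, 0.15]
contact_force: [0.2, -0.6, 0.2]
grip_width: 1.003
2.45 [600.25490776 235.0681504  238.31543533] [-3.14105341e+00  2.35942658e-03  1.50176189e-01] 0.037868878105600114
```

View pics/w2.png

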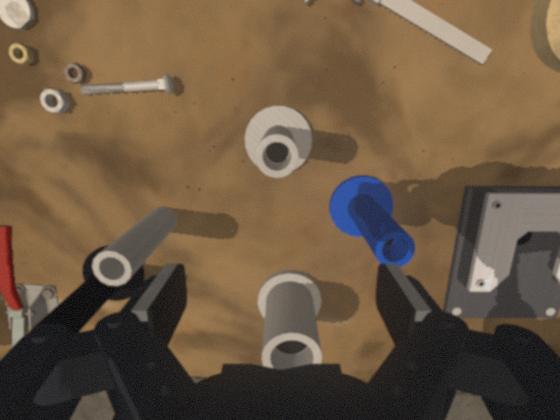

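```bash
python3 - <<'E'
import cv2
from h import *
import pickle
np.set_printoptions(precision=1,suppress=True)
a=cv2.imread("pics/w2.png")[90:190,230:360];cv2.imwrite("pics/c_w2.png",cv2.resize(a,None,fx=6,fy=6,interpolation=3))
s=pickle.load(open('w2.pkl','rb'));W=cam('wrist',s)
print(onz(W,(277,153),130),onz(W,(278.5,138),10), 'plain',onz(W,(112,266),130),'blue',onz(W,(394,247),130),'thick',onz(W,(291,348),110))
E
```

```text
[640.2 243.4 130. ] [640.6 243.   10. ] plain [523.3 369.7 130. ] blue [576.6 134.1 130. ] thick [444.8 200.6 110. ]
```

View pics/c_w2.png

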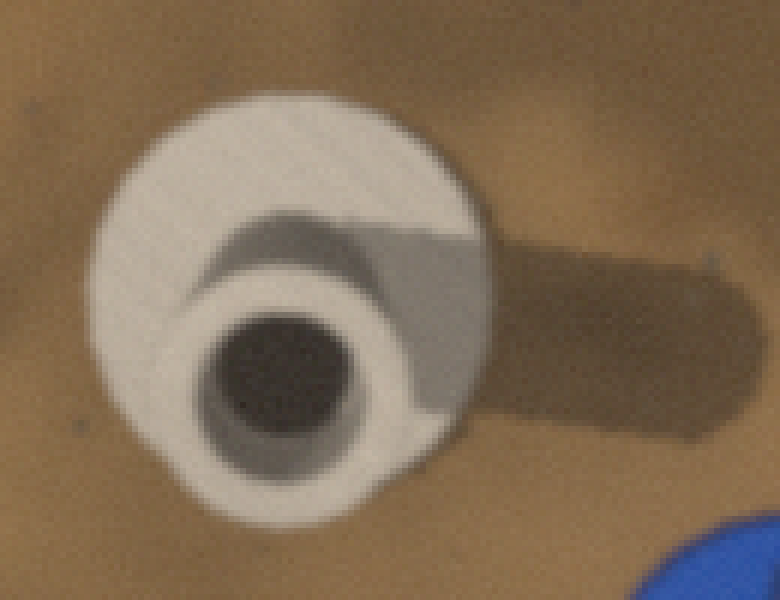

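```bash
python3 -m pendant '[{"dp":[3.9,-0.25,1],"dr":[0,0,0],"claw":0},{"dp":[3.9,-0.25,4],"dr":[0,0,0],"claw":0},{"dp":[3.9,-0.25,8],"dr":[0,0,0],"claw":0},{"dp":[3.9,-0.25,12],"dr":[0,0,0],"claw":0},{"dp":[3.9,-0.25,15],"dr":[0,0,0],"claw":0},{"dp":[3.9,-0.25,15.1],"dr":[0,0,0],"claw":0},{"dp":[3.9,-0.25,15.1],"dr":[0,0,0],"claw":0}]' 60
python3 - <<'E'
from h import *
s=telemetry.observe();im=get_image('wrist');print(s['time_s'],s['eef_pos'],s['tcp_rot'])
cv2.imwrite('pics/w3.png',im);cv2.imwrite('pics/side3.png',get_image('side'))
E
```

```text
time_s: 3.08
eef_pos: [637.5, 240.2, 87.5]
tcp_rot: [3.141, 0.005, 0.147]
contact_force: [0.5, 1.2, 0.7]
grip_width: 0.999
3.0833 [637.50078238 240.15277556  87.51845185] [3.14146521 0.00457402 0.14700476]
```

View pics/w3.png

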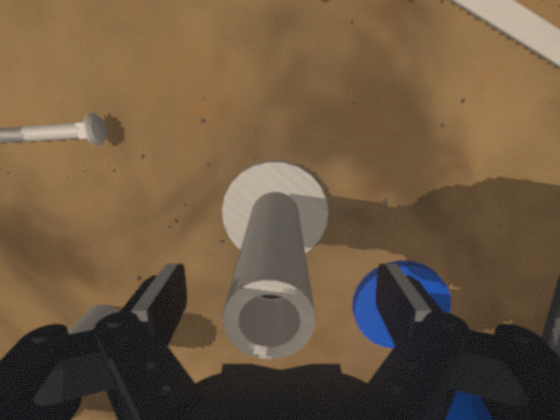

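View pics/side3.png

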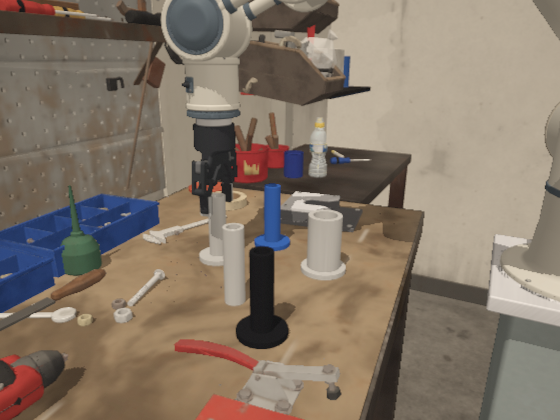

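```bash
python3 - <<'E'
from h import *
np.set_printoptions(precision=1,suppress=True)
s=telemetry.observe();W=cam('wrist',s)
print(onz(W,(269,319.5),130),onz(W,(275,208),10),proj(W,s['eef_pos']),proj(W,[638,243,130]))
E
```

```text
[637.5 245.1 130. ] [644.1 245.7  10. ] [[279.6 266.8]] [[274.6 319.1]]
```

```bash
python3 -m pendant '[{"dp":[0.1,-0.45,0],"dr":[0,0,0],"claw":0},{"dp":[0.1,-0.45,0],"dr":[0,0,0],"claw":0},{"dp":[0.1,-0.45,0],"dr":[0,0,0],"claw":255},{"dp":[0.1,-0.45,0],"dr":[0,0,0],"claw":255},{"dp":[0.1,-0.45,0],"dr":[0,0,0],"claw":255},{"dp":[0.1,-0.45,0],"dr":[0,0,0],"claw":255},{"dp":[0.1,-0.45,0],"dr":[0,0,0],"claw":255},{"dp":[0.1,-0.45,0],"dr":[0,0,0],"claw":255},{"dp":[0.1,-0.45,0],"dr":[0,0,0],"claw":255},{"dp":[0.1,-0.45,0],"dr":[0,0,0],"claw":255}]' 60
python3 - <<'E'
from h import *
s=telemetry.observe();im=get_image('wrist')
cv2.imwrite('pics/w4.png',im)
E
```

```text
time_s: 4.02
eef_pos: [639.8, 245.9, 90.6]
tcp_rot: [-3.141, -0.001, 0.148]
contact_force: [0.4, -3.3, 4.3]
grip_width: 0.382
```

View pics/w4.png

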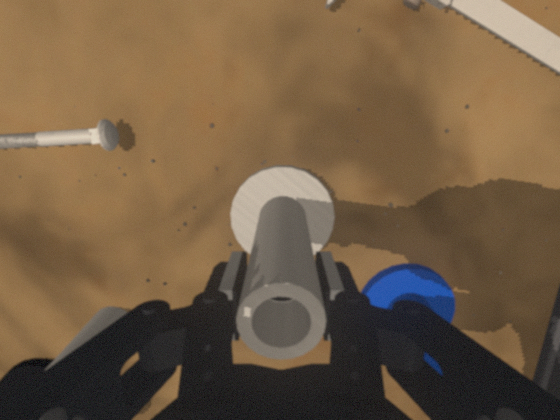

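```bash
python3 -m pendant '[{"dp":[0,0,-1],"dr":[0,0,0],"claw":255},{"dp":[0,0,-3],"dr":[0,0,0],"claw":255},{"dp":[0,0,-6.5],"dr":[0,0,0],"claw":255},{"dp":[0,0,-10],"dr":[0,0,0],"claw":255},{"dp":[0,0,-13],"dr":[0,0,0],"claw":255},{"dp":[0,0,-16],"dr":[0,0,0],"claw":255},{"dp":[0,0,-17],"dr":[0,0,0],"claw":255},{"dp":[0,0,-17],"dr":[0,0,0],"claw":255}]' 60
python3 - <<'E'
from h import *
s=telemetry.observe();im=get_image('wrist');print(s['eef_pos'],s['tcp_rot'],s['grip_width'])
cv2.imwrite('pics/w5.png',im);cv2.imwrite('pics/side5.png',get_image('side'))
s=telemetry.observe();print(s['eef_pos'])
E
```

```text
time_s: 4.73
eef_pos: [640.6, 246.2, 263.3]
tcp_rot: [-3.14, -0.006, 0.148]
contact_force: [0.6, 0.4, -5.2]
grip_width: 0.386
[640.55565155 246.19278895 263.29485595] [-3.14036994 -0.005608    0.14785772] 0.3861155437406717
[638.93880383 245.64416998 258.96164973]
```

View pics/w5.png

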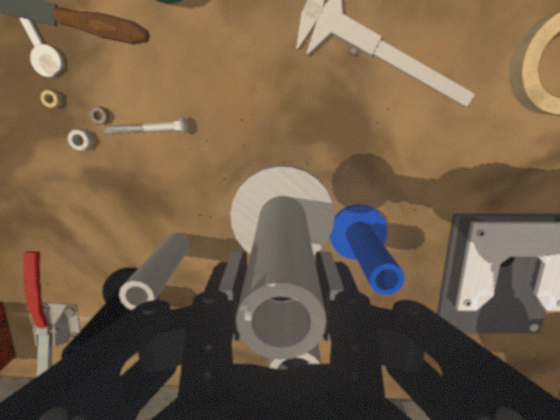

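View pics/side5.png

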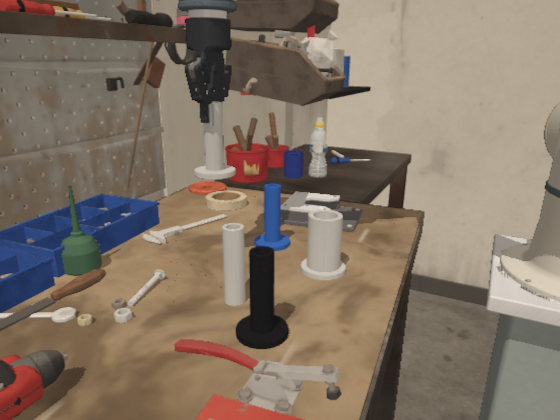

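```bash
python3 - <<'E'
from h import *
np.set_printoptions(precision=1,suppress=True)
c=get_calibration('wrist');K=cam('scene')[0];f=210/np.tan(np.radians(c['vertical_fov'])/2);K=np.array([[f,0,c['cx']],[0,f,c['cy']],[0,0,1]])
W=(K,c['mount'][:3,:3],c['mount'][:3,3])
print(onz(W,(281,319),-40),onz(W,(282.5,211.5),80), proj(W,[[0,0,-40],[0,0,80]]))
s=telemetry.observe();p=s['eef_pos'];yaw=s['tcp_rot'][2]
j=np.array([569.5,-69]);a=.148;e=np.array([np.cos(a),np.sin(a)])
for d in(-112,):
    t=j+d*e;D=t-p[:2];print(t,D,'tool',D@[np.cos(yaw),np.sin(yaw)],D@[np.sin(yaw),-np.cos(yaw)])
E
```

```text
[ -0.8   0.6 -40. ] [ 2.6  1.9 80. ] [[279.3 317.2]
 [279.8 214.9]]
[458.7 -85.5] [-180.2 -331.2] tool -227.02251393042567 301.00627288205976
```

```bash
python3 -m pendant '[{"dp":[-1.2,1.6,0],"dr":[0,0,0],"claw":255},{"dp":[-3.5,4.6,0],"dr":[0,0,0],"claw":255},{"dp":[-6,7.9,0],"dr":[0,0,0],"claw":255},{"dp":[-8.5,11.2,0],"dr":[0,0,0],"claw":255},{"dp":[-11,14.5,0],"dr":[0,0,0],"claw":255},{"dp":[-13.5,17.8,0],"dr":[0,0,0],"claw":255},{"dp":[-16,21.1,0],"dr":[0,0,0],"claw":255},{"dp":[-18.5,24.4,0],"dr":[0,0,0],"claw":255},{"dp":[-21,27.7,0],"dr":[0,0,0],"claw":255},{"dp":[-22.7,30,0],"dr":[0,0,0],"claw":255}]'
python3 -m pendant '[{"dp":[0,0,0],"dr":[0,0,0],"claw":255},{"dp":[0,0,0],"dr":[0,0,0],"claw":255},{"dp":[0,0,0],"dr":[0,0,0],"claw":255}]'
python3 - <<'E'
from h import *
s=telemetry.observe();im=get_image('wrist');print(s['time_s'],s['eef_pos'],s['tcp_rot'],s['contact_force'])
import pickle;pickle.dump(s,open('w6.pkl','wb'));cv2.imwrite('pics/w6.png',im)
E
```

```text
time_s: 5.67
eef_pos: [455.4, -86.3, 256.9]
tcp_rot: [-3.14, 0.005, 0.147]
contact_force: [1.1, 0.1, -4.3]
grip_width: 0.383
time_s: 5.92
eef_pos: [454.8, -85.9, 255.6]
tcp_rot: [-3.138, 0.007, 0.146]
contact_force: [0.1, 0.2, -4.5]
grip_width: 0.385
5.9167 [454.81331377 -85.89835497 255.57255705] [-3.1384294  0.0070604  0.1463659] [ 0.1286664   0.20258016 -4.51978077]
```

View pics/w6.png

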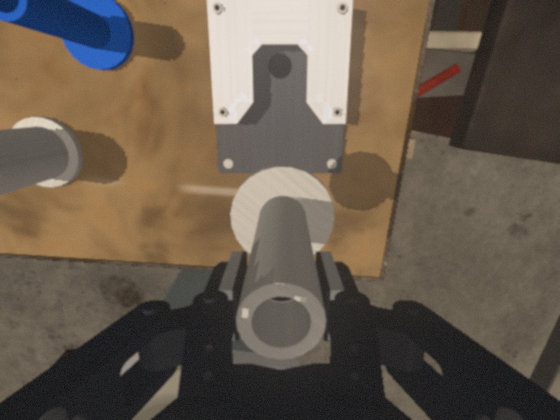

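```bash
python3 - <<'E'
from h import *
import pickle
np.set_printoptions(precision=1,suppress=True)
s=pickle.load(open('w6.pkl','rb'));W=cam('wrist',s)
a=.148;R=np.array([[np.cos(a),np.sin(a)],[-np.sin(a),np.cos(a)]]);J=lambda p:R@(np.array(p)[:2]-[569.5,-69])
print('hole',J(onz(W,(280,65),10)),'sides',J(onz(W,(253,75),41)),J(onz(W,(307.5,75),41)),'corners',J(onz(W,(218.5,173),10)),J(onz(W,(341,173),10)),J(onz(W,(214.5,124),41)),J(onz(W,(348,124),41)))
print('tcp',J(s['eef_pos']),'flange',J(onz(W,(282.5,211.5),s['eef_pos'][2]-80)),'top',J(onz(W,(281,319),s['eef_pos'][2]+40)))
E
```

```text
hole [1.6 0.7] sides [-11.1  28.2] [-11.2 -27.6] corners [-119.3   75.9] [-119.6  -73.1] [-59.7  70.8] [-60.1 -72. ]
tcp [-115.9    0.2] flange [-113.9   -1.5] top [-116.5   -0.6]
```

```bash
python3 -m pendant '[{"dp":[0.3,0,3],"dr":[0,0,0],"claw":255},{"dp":[0.3,0,6],"dr":[0,0,0],"claw":255},{"dp":[0.3,0,9],"dr":[0,0,0],"claw":255},{"dp":[0.3,0,11.5],"dr":[0,0,0],"claw":255},{"dp":[0.3,0,13.5],"dr":[0,0,0],"claw":255},{"dp":[0.3,0,14.5],"dr":[0,0,0],"claw":255},{"dp":[0.3,0,14.5],"dr":[0,0,0],"claw":255},{"dp":[0.3,0,14.5],"dr":[0,0,0],"claw":255},{"dp":[0.3,0,14.5],"dr":[0,0,0],"claw":255}]'
python3 - <<'E'
from h import *
s=telemetry.observe();im=get_image('side');print(s['time_s'],s['eef_pos'],s['tcp_rot'],s['contact_force'])
cv2.imwrite('pics/side7.png',cv2.resize(im[140:270,240:400],None,fx=4.5,fy=4.5,interpolation=3))
E
```

```text
time_s: 6.72
eef_pos: [458.0, -84.4, 111.4]
tcp_rot: [-3.139, 0.006, 0.148]
contact_force: [-0.4, 0.9, -4.7]
grip_width: 0.386
6.7167 [457.9859695  -84.44190974 111.39366448] [-3.13909384  0.00559115  0.14836312] [-0.42378496  0.88792388 -4.74931736]
```

View pics/side7.png

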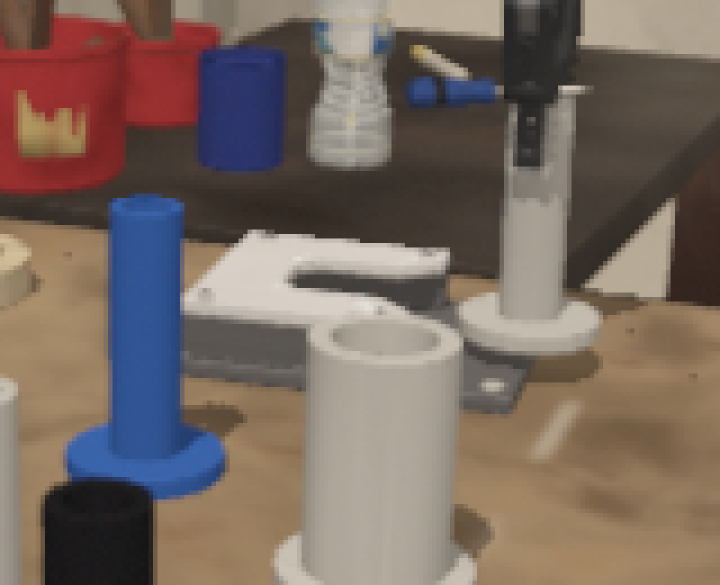

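```bash
python3 -m pendant '[{"dp":[0,0,0.3],"dr":[0,0,0],"claw":255},{"dp":[0,0,0.6],"dr":[0,0,0],"claw":255},{"dp":[0,0,0.7],"dr":[0,0,0],"claw":255},{"dp":[0,0,0.7],"dr":[0,0,0],"claw":255},{"dp":[0,0,0.7],"dr":[0,0,0],"claw":255}]'
python3 -m pendant '[{"dp":[0,0,0.1],"dr":[0,0,0],"claw":255},{"dp":[0,0,0.2],"dr":[0,0,0],"claw":255},{"dp":[0,0,0.2],"dr":[0,0,0],"claw":255}]'
```

```text
time_s: 7.18
eef_pos: [458.0, -84.6, 104.6]
tcp_rot: [-3.139, 0.005, 0.148]
contact_force: [0.9, 0.3, -5.6]
grip_width: 0.387
time_s: 7.43
eef_pos: [457.9, -84.6, 102.5]
tcp_rot: [-3.139, 0.005, 0.148]
contact_force: [-0.6, 0.2, -5.8]
grip_width: 0.379
```

```bash
python3 - <<'E'
from h import *
s=telemetry.observe();im=get_image('side');print(s['time_s'],s['eef_pos'],s['tcp_rot'],s['contact_force'])
cv2.imwrite('pics/side8.png',cv2.resize(im[140:270,240:400],None,fx=4.5,fy=4.5,interpolation=3))
E
```

```text
7.4333 [457.88413422 -84.60579709 102.49821198] [-3.13922193  0.00527923  0.14795812] [-0.56848391  0.2375242  -5.78703495]
```

View pics/side8.png

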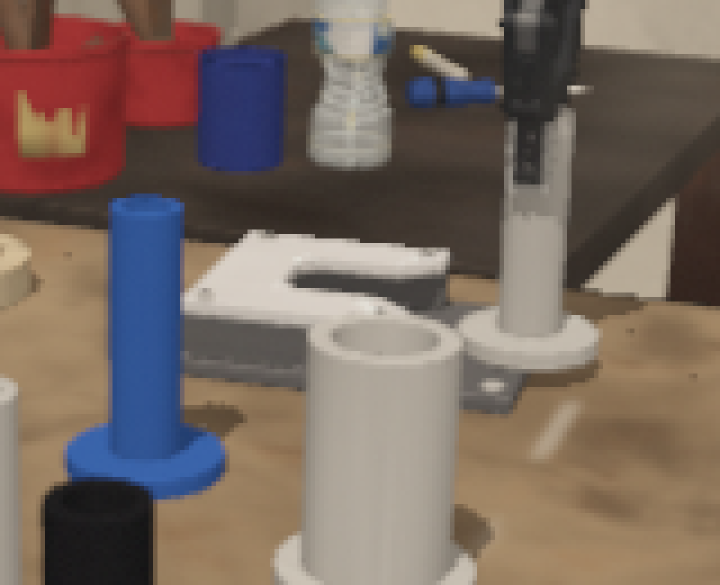

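```bash
python3 -m pendant '[{"dp":[0,0,0.1],"dr":[0,0,0],"claw":255},{"dp":[0,0,0.2],"dr":[0,0,0],"claw":255},{"dp":[0,0,0.2],"dr":[0,0,0],"claw":255}]'
```

```text
time_s: 7.73
eef_pos: [457.9, -84.7, 100.6]
tcp_rot: [-3.139, 0.005, 0.148]
contact_force: [-0.3, 0.5, -1.4]
grip_width: 0.385
```

```bash
python3 -m pendant '[{"dp":[0,0,-0.4],"dr":[0,0,0],"claw":255},{"dp":[0.5,0,-0.4],"dr":[0,0,0],"claw":255},{"dp":[1.5,0,-0.4],"dr":[0,0,0],"claw":255},{"dp":[2.5,0,-0.4],"dr":[0,0,0],"claw":255},{"dp":[3.5,0,-0.4],"dr":[0,0,0],"claw":255},{"dp":[4.5,0,-0.4],"dr":[0,0,0],"claw":255},{"dp":[5.5,0,-0.4],"dr":[0,0,0],"claw":255},{"dp":[6,0,-0.4],"dr":[0,0,0],"claw":255},{"dp":[6,0,-0.4],"dr":[0,0,0],"claw":255}]'
python3 - <<'E'
from h import *
s=telemetry.observe();print(s['time_s'],s['eef_pos'],s['tcp_rot'],s['contact_force'])
cv2.imwrite('pics/side9.png',cv2.resize(get_image('side')[140:270,240:400],None,fx=4.5,fy=4.5,interpolation=3))
cv2.imwrite('pics/w9.png',get_image('wrist'))
E
```

```text
time_s: 8.48
eef_pos: [518.7, -75.7, 104.2]
tcp_rot: [-3.14, 0.004, 0.149]
contact_force: [0.0, 0.7, -5.9]
grip_width: 0.386
8.4833 [518.7469333  -75.72716706 104.2196537 ] [-3.13971942  0.00433174  0.14850228] [ 0.02691017  0.66269726 -5.92647801]
```

View pics/side9.png

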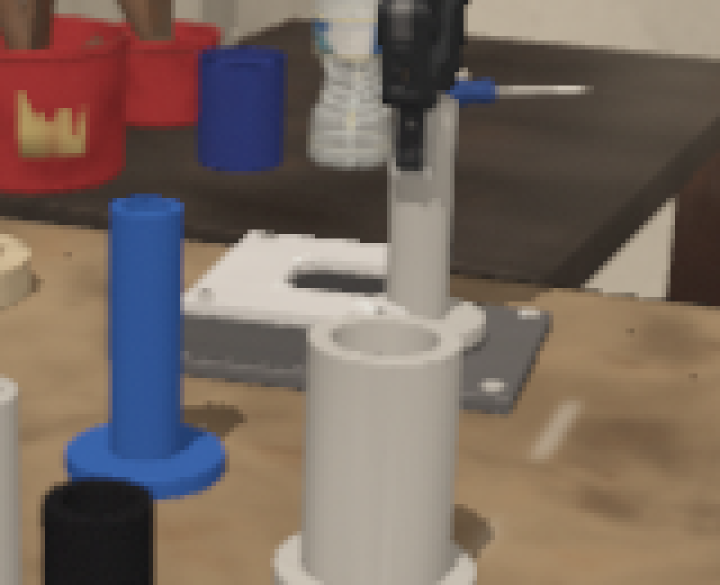

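View pics/w9.png

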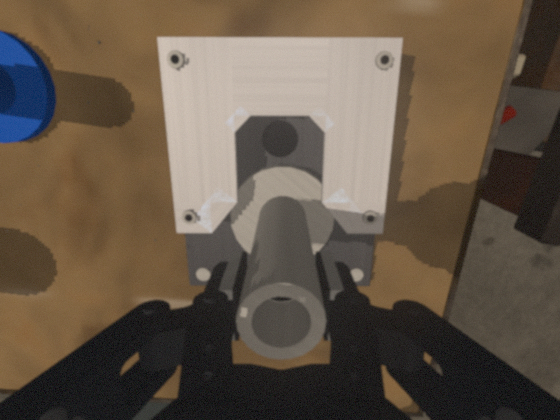

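```bash
python3 -m pendant '[{"dp":[0.5,0,0],"dr":[0,0,0],"claw":255},{"dp":[1.2,0,0],"dr":[0,0,0],"claw":255},{"dp":[1.9,0,0],"dr":[0,0,0],"claw":255},{"dp":[2.6,0,0],"dr":[0,0,0],"claw":255},{"dp":[3.3,0,0],"dr":[0,0,0],"claw":255},{"dp":[3.9,0,0],"dr":[0,0,0],"claw":255},{"dp":[4.3,0,0],"dr":[0,0,0],"claw":255},{"dp":[4.4,0,0],"dr":[0,0,0],"claw":255},{"dp":[4.4,0,0],"dr":[0,0,0],"claw":255}]'
python3 - <<'E'
from h import *
s=telemetry.observe();print(s['time_s'],s['eef_pos'],s['tcp_rot'],s['contact_force'])
cv2.imwrite('pics/w10.png',get_image('wrist'))
E
```

```text
time_s: 9.33
eef_pos: [560.7, -69.2, 103.7]
tcp_rot: [-3.139, 0.006, 0.148]
contact_force: [0.3, -0.5, -5.1]
grip_width: 0.387
9.3333 [560.70098835 -69.15283396 103.7398363 ] [-3.13918455  0.00598165  0.14849691] [ 0.31760443 -0.52484884 -5.07602429]
```

View pics/w10.png

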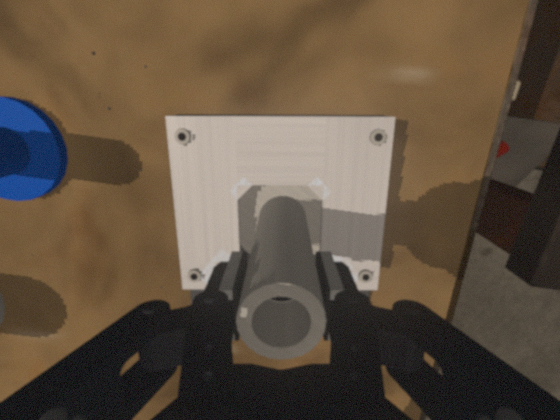

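```bash
python3 -m pendant '[{"dp":[0.1,0,0],"dr":[0,0,0],"claw":255},{"dp":[0.2,0,0],"dr":[0,0,0],"claw":255},{"dp":[0.3,0,0],"dr":[0,0,0],"claw":255},{"dp":[0.4,0,0],"dr":[0,0,0],"claw":255},{"dp":[0.5,0,0],"dr":[0,0,0],"claw":255},{"dp":[0.5,0,0],"dr":[0,0,0],"claw":255}]'
python3 -m pendant '[{"dp":[0.1,0,0],"dr":[0,0,0],"claw":255},{"dp":[0.2,0,0],"dr":[0,0,0],"claw":255},{"dp":[0.2,0,0],"dr":[0,0,0],"claw":255}]'
```

```text
time_s: 9.88
eef_pos: [565.5, -68.4, 103.7]
tcp_rot: [-3.139, 0.006, 0.148]
contact_force: [0.0, -0.0, -5.6]
grip_width: 0.387
time_s: 10.13
eef_pos: [567.7, -68.1, 103.7]
tcp_rot: [-3.139, 0.006, 0.148]
contact_force: [0.6, -0.2, -5.1]
grip_width: 0.386
```

```bash
python3 -m pendant '[{"dp":[0.1,0,0],"dr":[0,0,0],"claw":255},{"dp":[0.2,0,0],"dr":[0,0,0],"claw":255},{"dp":[0.2,0,0],"dr":[0,0,0],"claw":255}]'
```

```text
time_s: 10.38
eef_pos: [570.0, -67.8, 103.7]
tcp_rot: [-3.139, 0.006, 0.148]
contact_force: [0.0, 0.1, -5.2]
grip_width: 0.382
```

```bash
python3 -m pendant '[{"dp":[0.1,0,0],"dr":[0,0,0],"claw":255},{"dp":[0.2,0,0],"dr":[0,0,0],"claw":255},{"dp":[0.2,0,0],"dr":[0,0,0],"claw":255}]'
```

```text
time_s: 10.63
eef_pos: [572.2, -67.5, 103.7]
tcp_rot: [-3.139, 0.005, 0.149]
contact_force: [0.2, 1.1, -5.5]
grip_width: 0.385
```

```bash
python3 -m pendant '[{"dp":[0.1,0,0],"dr":[0,0,0],"claw":255},{"dp":[0.1,0,0],"dr":[0,0,0],"claw":255}]'; python3 - <<'E'
from h import *
s=telemetry.observe();print(s['time_s'],s['eef_pos'],s['contact_force'],s['torque'])
im=get_image('wrist');cv2.imwrite('pics/w11.png',cv2.resize(im[120:340,150:410],None,fx=2.6,fy=2.6,interpolation=3))
E
```

```text
time_s: 10.8
eef_pos: [572.9, -67.3, 103.7]
tcp_rot: [-3.139, 0.006, 0.149]
contact_force: [-1.8, 0.2, -3.7]
grip_width: 0.384
10.8 [572.94403888 -67.34614863 103.67755669] [-1.83315954  0.22830515 -3.73770043] [-0.158694    0.46469968  0.01909182]
```

View pics/w11.png

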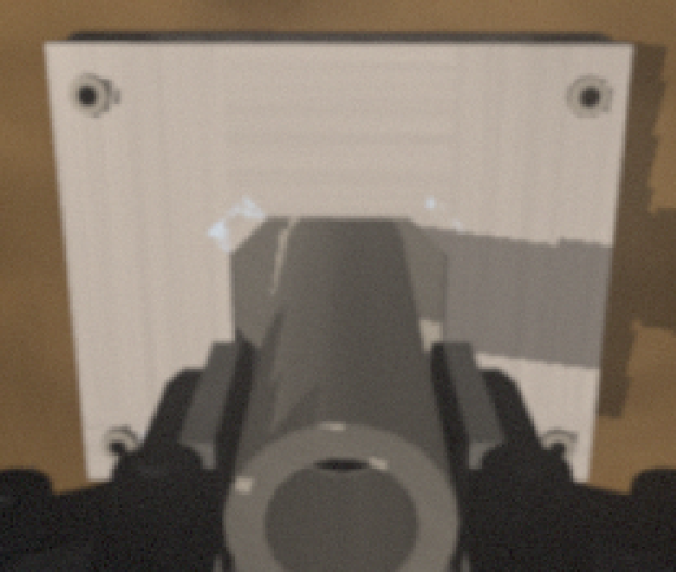

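```bash
python3 -m pendant '[{"dp":[0,0,0.1],"dr":[0,0,0],"claw":255},{"dp":[0,0,0.2],"dr":[0,0,0],"claw":255},{"dp":[0,0,0.3],"dr":[0,0,0],"claw":255},{"dp":[0,0,0.3],"dr":[0,0,0],"claw":255}]'
```

```text
time_s: 11.18
eef_pos: [572.8, -67.4, 100.8]
tcp_rot: [-3.139, 0.006, 0.149]
contact_force: [-3.0, 0.2, -1.1]
grip_width: 0.381
```

```bash
python3 -m pendant '[{"dp":[0,0,0.06],"dr":[0,0,0],"claw":255},{"dp":[0,0,0.06],"dr":[0,0,0],"claw":255}]'
```

```text
time_s: 11.35
eef_pos: [572.8, -67.5, 100.7]
tcp_rot: [-3.139, 0.006, 0.149]
contact_force: [-5.5, -0.5, 8.5]
grip_width: 0.379
```

```bash
python3 -m pendant '[{"dp":[0,0,0],"dr":[0,0,0],"claw":100},{"dp":[0,0,0],"dr":[0,0,0],"claw":60},{"dp":[0,0,0],"dr":[0,0,0],"claw":20},{"dp":[0,0,0],"dr":[0,0,0],"claw":0},{"dp":[0,0,0],"dr":[0,0,0],"claw":0},{"dp":[0,0,0],"dr":[0,0,0],"claw":0},{"dp":[0,0,0],"dr":[0,0,0],"claw":0},{"dp":[0,0,0],"dr":[0,0,0],"claw":0}]'
python3 - <<'E'
from h import *
s=telemetry.observe();print(s['time_s'],s['eef_pos'],s['contact_force'])
cv2.imwrite('pics/w12.png',get_image('wrist'))
E
```

```text
time_s: 12.02
eef_pos: [572.8, -67.5, 100.6]
tcp_rot: [-3.139, 0.006, 0.149]
contact_force: [0.1, -0.2, -0.6]
grip_width: 1.0
12.0167 [572.8242297  -67.46586533 100.63844827] [ 0.0964487  -0.16364606 -0.63313547]
```

View pics/w12.png

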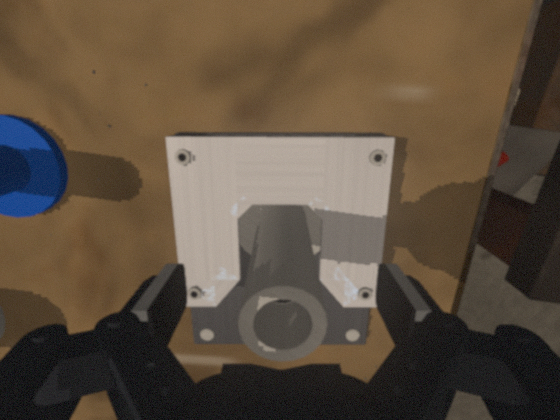

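Released with the bush between the open fingers; forces are near zero. Retreating straight up.

```bash
python3 -m pendant '[{"dp":[0,0,-1],"dr":[0,0,0],"claw":0},{"dp":[0,0,-3],"dr":[0,0,0],"claw":0},{"dp":[0,0,-6],"dr":[0,0,0],"claw":0},{"dp":[0,0,-9],"dr":[0,0,0],"claw":0},{"dp":[-1,0,-12],"dr":[0,0,0],"claw":0},{"dp":[-3,0,-15],"dr":[0,0,0],"claw":0},{"dp":[-6,0,-17],"dr":[0,0,0],"claw":0},{"dp":[-8,0,-18],"dr":[0,0,0],"claw":0},{"dp":[-8,0,-18],"dr":[0,0,0],"claw":0},{"dp":[-8,0,-18],"dr":[0,0,0],"claw":0}]'
python3 - <<'E'
from h import *
import pickle
s=telemetry.observe();w=get_image('wrist');print(s['time_s'],s['eef_pos'],s['contact_force'])
pickle.dump(s,open('w13.pkl','wb'));cv2.imwrite('pics/w13.png',w)
cv2.imwrite('pics/scene13.png',get_image('scene'))
cv2.imwrite('pics/side13.png',cv2.resize(get_image('side')[140:340,170:400],None,fx=3,fy=3,interpolation=3))
cv2.imwrite('pics/c_w13.png',cv2.resize(w[40:290,170:400],None,fx=2.4,fy=2.4,interpolation=3))
E
```

```text
time_s: 12.9
eef_pos: [494.5, -79.7, 282.6]
tcp_rot: [-3.14, 0.004, 0.148]
contact_force: [1.3, 0.3, 1.0]
grip_width: 1.007
12.9 [494.51278415 -79.70439249 282.60416936] [1.28087131 0.26223002 0.99731612]
```

View pics/c_w13.png

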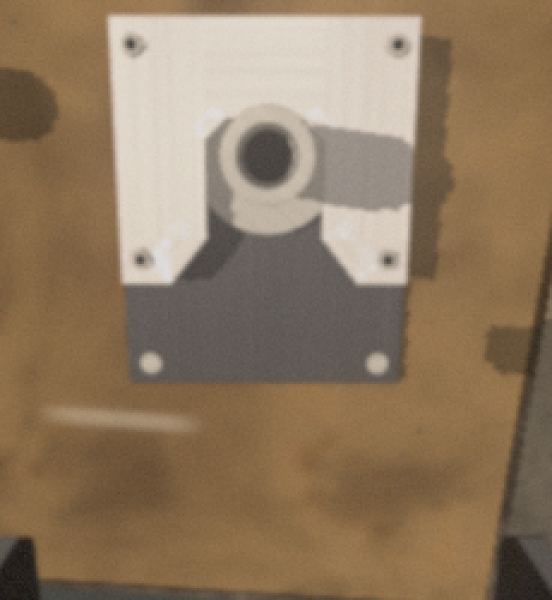

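View pics/side13.png

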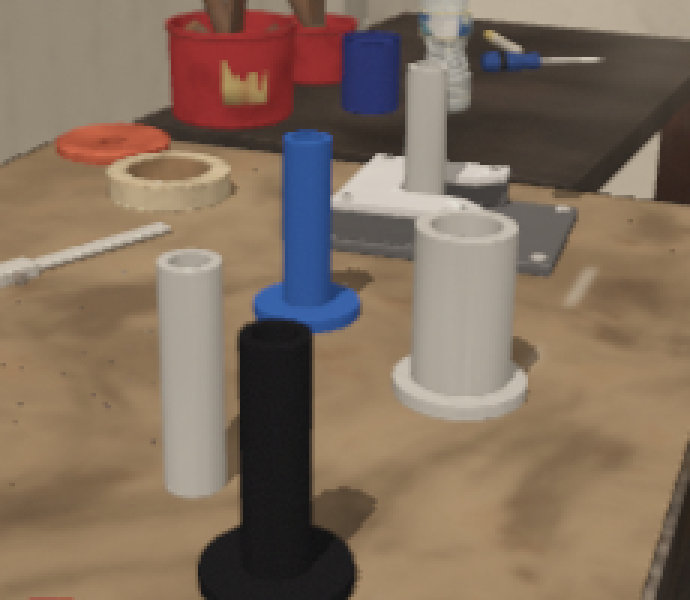

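View pics/scene13.png

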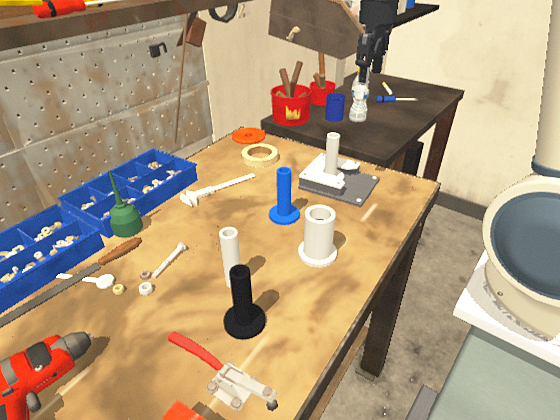

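```bash
python3 - <<'E'
from h import *
import pickle
np.set_printoptions(precision=1,suppress=True)
s=pickle.load(open('w13.pkl','rb'));W=cam('wrist',s)
a=.148;R=np.array([[np.cos(a),np.sin(a)],[-np.sin(a),np.cos(a)]]);J=lambda p:R@(np.array(p)[:2]-[569.5,-69])
q=lambda x,y:(170+x/2.4,40+y/2.4)
print('top',J(onz(W,q(267,153),140)),'flange rim (expect -38)',J(onz(W,q(267,235),20)),'base corners',J(onz(W,q(132,382),10)),J(onz(W,q(401,380),10)),'slot end',J(onz(W,q(225,118),41)), J(onz(W,q(206,200),41)),J(onz(W,q(322,200),41)))
print(telemetry.observe()['time_s'])
E
```

```text
top [ 1.3 -0.6] flange rim (expect -38) [-38.1  -0.7] base corners [-119.2   74.3] [-118.2  -75. ] slot end [17.3 18.8] [-19.6  28.6] [-19.7 -27. ]
13.05
```

The bush stands within about 1 mm of home along and across the slot, upright, with its flange under the plate. The neighbours look unmoved and the arm is clear, so I'm handing in.

```bash
python3 - <<'E'
from bench import order
print(order.finish_job())
E
```

```text
the job is handed in; nothing more can be done
None
```

I loaded the steel slim flanged bush into the jig and handed the job in at about 13 s. I gripped the upper barrel, lifted it over the blue look-alike, lowered it at the slot mouth and slid it in about 4 mm above the base. I pushed until it lightly touched the slot end, set it down, released it and moved the arm clear.

- **Bush position:** the last wrist picture puts the barrel top at about x +1.3, y −0.6 mm in the jig frame. The flange rim is at x −38.1 mm, where −38 means fully home. The bush is upright to within about 2 mm over its height, with the flange under the plate.
- **Forces:** the end of the slot was felt at 3–5 N and the base at about 13 N more than the hanging load. Readings were near zero after release.
- **Neighbours:** the plain sleeve and thick bush appear unmoved by eye in the final scene and side pictures. I did not re-measure them.
- **Disagreements:** the first jig position from the fixed cameras was about 8 mm off in y from the wrist camera, so I used the wrist camera, and three later wrist views matched it. Contact with the slot end came about 3.5 mm later by the arm's own position than that estimate, within the 15 mm tolerance.

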